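Snug up the spice rack's sliding stop and lock it

TASK

In the wooden rack that holds the three spice jars, slide the metal stop with the red knob up against the nearest jar so that the row has no room to slide about, then turn the red knob clockwise all the way to clamp the stop there. Do not knock that jar over, and leave the stop of the empty rack (blue knob) where it is.

Things in the scene. Friction and masses are not known exactly. Their poses are not given: they have to be found in the camera images.
- stop_red_face (a point): Red-knobbed aluminium stop in the jar rack: foot 110 x 62 x 23 mm, upright plate 66 mm wide, top 74 mm above table. Point: middle of the plate's face towards the jars, 58 mm above table; x axis along the rack towards the jars (slide this way, 2 N when free; moving it by the knob is fine), z up. The knob's upright axis is 70 mm behind (-x) on a 28 mm post, its top 74 mm above table.
- knob_red (a joint): Red knob: bar 56 long, 14 wide, 32 mm tall, 87 to 119 mm above table, on a 20 mm hub; grip across the 14 mm. Value in rad, grows clockwise seen from above: 0 free (bar along the rack, x of stop_red_face), 1.4 fully locked at its end stop; the bar turns with it. Starts at 0 to 0.25; bites from about 0.75, locked it holds 30 N. Takes 0.1 to 0.2 N m, stays where left.
- jar_near: Jar nearest the stop: yellow, white lid, 50 mm diameter, 56 mm tall, 0.11 to 0.22 kg, loose on the rack's board (18 mm above table), its top 74 mm above table. Origin: centre of its underside. Two more jars of that size (terracotta, green) stand close behind it, up to the rack's end wall.
- stop_blue_face (a point): Bystander, leave it: the same point on the stop of the empty rack (blue knob). Both racks are alike: oak channels 420 x 90 mm, board 18 mm thick, side lips 12 mm higher, fixed to the table side by side, pointing away from the robot within 15 degrees; either may be left or right.
Mind the look-alikes: they are no part of the job. What is shaped like the jar_near but pink is not meant.

How it is judged:
On the way:
1. the red-knobbed stop is up against the nearest jar while its clamp is still free (x of jar_near in the frame of stop_red_face below 0.037 m and value of joint knob_red below 0.6 rad), for 0.1 s.
At the end, for the whole second after the job is handed in: The red-knobbed stop stands against the nearest jar (at most 12 mm of gap between its plate and the jar), the jar stands upright (within 10 degrees) in the channel in front of the plate and at rest, and the red knob is turned clockwise to at least 1.15 rad of its 1.4 rad (x of jar_near in the frame of stop_red_face between 0.015 and 0.037 m and y of jar_near in the frame of stop_red_face between -0.02 and 0.02 m and angle between jar_near's own z axis and vertical below 0.17 rad and value of joint knob_red above 1.15 rad and linear speed of jar_near below 0.02 m/s); the robot touches nothing.
It fails at once if the nearest jar is knocked over (angle between jar_near's own z axis and vertical above 0.5 rad).
It fails at once if the empty rack's stop (blue knob) is shifted by more than 15 mm (distance of stop_blue_face from where it was at the start of the episode above 0.015 m).
It also fails if it takes over 38 s, if anything falls off the work surface, if the arm or the gripper's body presses on something with over 40 N, if the wrist force passes 120 N, or if a joint passes its speed limit or range.

ROBOT

A 6-joint arm with a two-finger parallel gripper is mounted at the origin on the work surface. World frame = base frame: x ahead of the robot, y to its left, z up, the work surface at z = 0. Lengths are in m, angles in rad, forces in N, time in s.
With the tool pointing down it reaches from about 0.425 to 0.95 m from the base axis. Payload 14.7 kg.
Tool frame: the origin (TCP) lies on the centre line of the jaws, within the pads' length; the fingertips stand 17 mm ahead of it and the grasp point (between the pads) lies 2 mm behind it (tip_extent is the distance from the TCP to the fingertips, in m); z points along the fingers, x is the direction in which the jaws open and shut, and the axes are right-handed (so a half turn about z gives the same grasp; the last joint's range is limited). The gripper opens to 85 mm and grips with 20 to 120 N. Pads are 22 mm wide; open, the fingers measure 114 mm over their backs; the gripper's body (76 mm by 85 mm) begins 54 mm behind the grasp point. The pads swing forward as they close: fully open they stand 13 mm farther back than shut.
Start: joints at [1.113, 0.48, 1.596, -0, 1.065, -0.047], TCP at [0.26, 0.596, 0.248] pointing down, gripper open.
Joint ranges: [-2.75, 2.75], [-0.82, 2.05], [0.23, 2.67], [-1.56, 4.7], [0.09, 2.69], [-2.92, 2.92]. Speed limits (rad/s): [1.89, 1.89, 2.39, 3.01, 3.01, 3.01].

INTERFACE

Orientations are given as [roll, pitch, yaw] about the fixed x, y, z axes, in that order (R = Rz(yaw) Ry(pitch) Rx(roll)).
In Python, from cell import read_state, camera, camera_params, sign_off, tip_extent gives the robot as it stands.
- The arm moves only by the tool move_arm, never from a script. Its argument "motion" is a list of rows, each a list of 2 entries, a list of its own where there are three numbers: the shift along the tool's x, y, z as a fraction of full scale, then the turn, a rotation vector about the tool's x, y, z as a fraction of full scale. A call has 1 to 10 rows; each row shifts and turns the commanded pose from where the row before left it, along the tool's axes as they then stand; what a row does not reach is not made up. Full scale, the value 1, is 50 mm for a shift and 5 degrees for a turn. A row lasts 1/10 s, in which the tool goes at most 50 mm and 8.59 degrees, less where a joint would pass 70% of its speed; a pose out of reach is approached as far as the arm can. A call with a number of a shift or a turn outside -1 to 1 is refused whole. A call with a gripper value outside its range is refused whole. "fingers" is the opening, from -1 (shut) to 1 (fully open), set as the call begins (left out, the last holds). The fingers move at their own pace and stop on an object; "newtons" is the grip in N (left out, the last holds). Time passes only in rows, so rows that do not move let the fingers close. It gives the time, the measured TCP pose, the force and the opening at its end, in the units of the state.
- read_state(): the state, without advancing time (a new reading comes with each control period).
- camera(name): name is "side" or "top"; returns (picture, depth): 384x512x3 uint8, red, green, blue; 384x512 float32, m along the optical axis (not along the pixel's ray), 0 where there is no reading.
- camera_params(name): a dict with "fx", "fy", "cx", "cy" (pixels), "R" (3x3) and "t" (3): a world point X has camera coordinates R X + t. Camera axes: x right, y down, z forward; pixel columns grow to the right and rows downward; lengths in m; the calibration is good to about 2 mm. A picture is of the moment at which its call begins. camera_params takes no time and is no camera call.
- sign_off(): hands the job in, once; it reports no verdict.
The state is a dict: "clock": time; "q": joint angles; "joint_vel": joint speeds; "joint_torque": joint torques, N m; "ee_pos": TCP position; "tcp_rot": TCP orientation; "force": force on the tool from outside, world axes, zero at the start; "moment": the same for the moment, N m; "width": opening from 0.0 (shut) to 1.0 (fully open).
Only numpy, scipy, OpenCV 4.12 (cv2) and the standard library are available. Lean on these libraries where they do the work, as an engineer would, in place of code of your own. Each camera call takes 0.05 s, during which the arm holds its last target. There are 200 camera calls.

## Working session

There is one attempt and no reset: what is moved stays moved. The work goes in short steps, Python scripts to look and compute and a tool call to move; the robot and the scene stay as the last step left them, time stands still between calls to the robot, and variables do not carry over. Pictures are saved under pics/ and viewed, about 8 in all and at most 12, crops included, and the job is handed in when it is done.

Besides the shell and the picture viewer there is one more tool, called as name(argument=value, ...) on one line, values as JSON. move_arm: Moves the arm, as the interface text tells. Shift numbers are shares of 50 mm and turn numbers shares of 5 degrees, none past 1 either way. Its arguments: {"type":"object","properties":{"motion":{"type":"array","items":{"type":"array"}},"fingers":{"type":"number"},"newtons":{"type":"number"}},"required":["motion"]}

```bash
mkdir -p pics; python3 - <<'E'
from cell import *
import cv2,numpy as np
for n in("top","side"):
    p,d=camera(n); np.savez(f"{n}0.npz",p=p,d=d); cv2.imwrite(f"pics/{n}0.png",p[:,:,::-1])
    c=camera_params(n); print(n,c)
s=read_state();print(s,tip_extent)
E
```

```text
top {'fx': 357.97240273586635, 'fy': 357.97240273586635, 'cx': 255.14866210868317, 'cy': 194.57889781054064, 'R': array([[ 2.47530470e-02, -9.99693328e-01,  7.33068119e-04],
       [-9.93864835e-01, -2.46877868e-02, -1.07810960e-01],
       [ 1.07795996e-01,  1.94007914e-03, -9.94171142e-01]]), 't': array([0.01053893, 0.57223498, 0.92926901])}
side {'fx': 470.37842645863356, 'fy': 470.37842645863356, 'cx': 255.23237932874116, 'cy': 188.15913011619025, 'R': array([[ 0.97725734, -0.21179053, -0.01062376],
       [-0.14637635, -0.63747486, -0.75643887],
       [ 0.15343421,  0.74079051, -0.65397811]]), 't': array([-0.56126172,  0.15440238,  0.89206492])}
{'clock': 0.1, 'q': array([ 1.11337886e+00,  4.80771221e-01,  1.59679724e+00,  2.03744568e-06,
        1.06510376e+00, -4.65868525e-02]), 'joint_vel': array([-1.64637619e-04, -1.04499118e-03,  1.87655228e-05,  2.07676719e-03,
       -7.86458339e-04,  8.89977016e-04]), 'joint_torque': array([ 5.06812703e-04, -9.52260876e+01, -4.31043971e+01, -2.29967640e-05,
        5.19041758e-03,  8.78573928e-05]), 'ee_pos': array([0.25941119, 0.59561578, 0.24774028]), 'tcp_rot': array([-3.14154060e+00,  1.07830421e-03,  1.15996475e+00]), 'force': array([-0.32624628, -0.83752671, -0.22838182]), 'moment': array([ 0.06748934, -0.03066807,  0.02183512]), 'width': 0.9993975113279753} 0.017
```

View pics/top0.png

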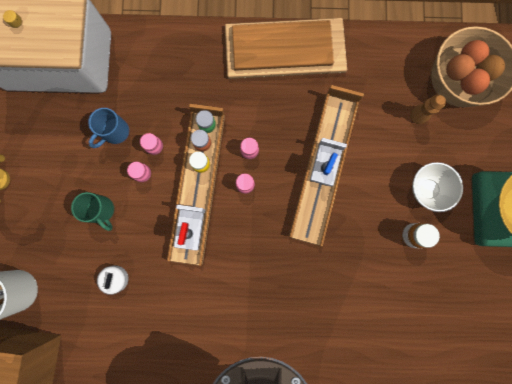

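View pics/side0.png

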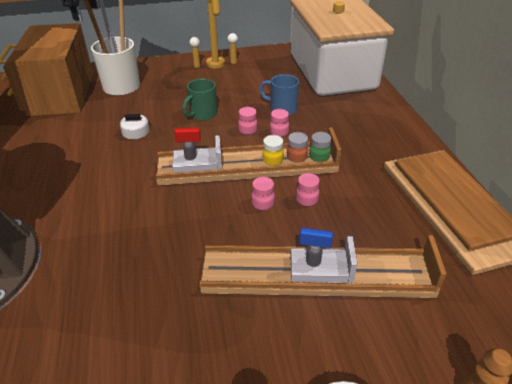

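The top view shows the red knob at about (183,233), the near jar's white lid at (198,161), and the jars behind it at (200,140) and (205,121). The blue stop is in the right rack at (328,163). The pink look-alikes stand on both sides of the jar rack.

```bash
cat > h.py <<'E'
import cv2,numpy as np
from cell import *
def cloud(n,d):
    c=camera_params(n);v,u=np.mgrid[:384,:512]
    P=np.stack([(u-c["cx"])/c["fx"]*d,(v-c["cy"])/c["fy"]*d,d],-1)
    return (P-c["t"])@c["R"]
def masks(p):
    h=cv2.cvtColor(p,cv2.COLOR_RGB2HSV).astype(int);H,S,V=h[...,0],h[...,1],h[...,2]
    return dict(red=((H<5)|(H>176))&(S>200)&(V>110),yel=(H>20)&(H<32)&(S>190)&(V>120),white=(S<50)&(V>190))
def report(n,p,d):
    P=cloud(n,d);m=masks(p);X,Y,Z=P[...,0],P[...,1],P[...,2]
    box=(d>0)&(X>.35)&(X<.85)&(Y>.08)&(Y<.3)
    k=P[m["red"]&box&(Z>.07)&(Z<.14)]
    if len(k)>5:
        t=k[k[:,2]>.112]
        if len(t)>5:
            r=cv2.minAreaRect((t[:,:2]*1000).astype(np.float32)); print(n,"knob top n",len(t),"mean",t.mean(0).round(4),"rect",r)
    j=P[m["white"]&box&(Z>.066)&(Z<.085)]
    if len(j)>5: print(n,"lid n",len(j),cv2.minEnclosingCircle((j[:,:2]*1000).astype(np.float32)),j.mean(0).round(4))
    y=P[m["yel"]&box&(Z>.02)&(Z<.075)]
    if len(y)>5: print(n,"yellow",len(y),y.min(0).round(3),y.max(0).round(3))
    return P,box
E
python3 - <<'E'
from h import *
for n in("top","side"):
    a=np.load(n+"0.npz");P,box=report(n,a["p"],a["d"])
    Z=P[...,2]
    s=P[box&(abs(Z-.030)<.006)]  # lips
    m=P[box&(Z>.010)&(Z<.035)]
    print(n,"channel rect",cv2.minAreaRect((m[:,:2]*1000).astype(np.float32)),"lips",cv2.minAreaRect((s[:,:2]*1000).astype(np.float32)))
    h=cv2.cvtColor(a["p"],cv2.COLOR_RGB2HSV)
    pl=P[box&(abs(Z-.074)<.006)&(h[...,1]<60)&(P[...,0]<.62)]
    print("plate-ish",len(pl)); 
    if len(pl)>4: print(cv2.minAreaRect((pl[:,:2]*1000).astype(np.float32)))
p=np.load("top0.npz")["p"][90:280,140:280]
cv2.imwrite("pics/crop.png",cv2.resize(p[:,:,::-1],None,fx=3,fy=3,interpolation=cv2.INTER_CUBIC))
E
```

```text
top knob top n 100 mean [0.4642 0.1975 0.117 ] rect ((464.4217529296875, 197.9024658203125), (11.381705284118652, 48.55367660522461), 79.77912902832031)
top lid n 579 ((651.9013671875, 179.41021728515625), 131.57537841796875) [0.6688 0.1756 0.0733]
top yellow 38 [0.63  0.152 0.032] [0.657 0.184 0.049]
top channel rect ((598.0407104492188, 224.8392333984375), (171.94985961914062, 416.8379821777344), 83.65242767333984) lips ((597.64697265625, 224.98658752441406), (171.89279174804688, 415.5900573730469), 83.61618041992188)
plate-ish 127
((504.27581787109375, 181.8946533203125), (87.89777374267578, 60.02312469482422), 21.03644371032715)
side knob top n 119 mean [0.4646 0.1968 0.116 ] rect ((465.08575439453125, 199.54653930664062), (18.869853973388672, 53.04907989501953), 78.41716766357422)
side lid n 222 ((598.0667114257812, 183.51571655273438), 78.72179412841797) [0.6268 0.179  0.0732]
side yellow 246 [0.63  0.149 0.022] [0.675 0.183 0.056]
side channel rect ((598.2036743164062, 222.9488525390625), (177.47608947753906, 419.4853820800781), 84.4636001586914) lips ((598.5902099609375, 223.81137084960938), (176.07688903808594, 418.01080322265625), 84.22261810302734)
plate-ish 151
((492.6524963378906, 194.61888122558594), (67.65900421142578, 82.95362854003906), 84.04782104492188)
```

View pics/crop.png

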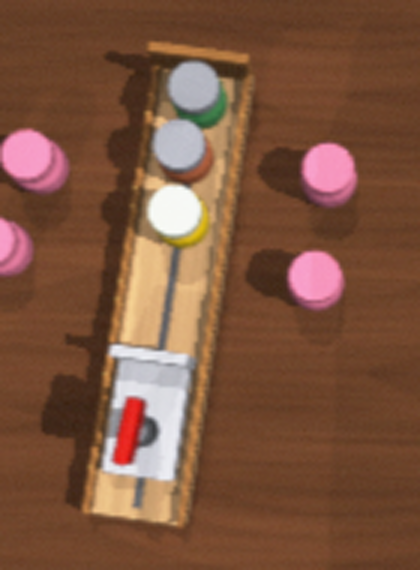

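```bash
python3 - <<'E'
from h import *
a=np.load("top0.npz");P,box=report("top",a["p"],a["d"])
k=np.array([.4645,.198]);
u=np.array([np.cos(-.12),np.sin(-.12)])
for _ in range(4):
    n=np.array([-u[1],u[0]]);R=P[...,:2]-k
    s=R@u;t=R@n
    m=box&(abs(t)<.062)&(P[...,2]>.012)&(P[...,2]<.04)
    # per-slice extents
    L=[];
    for c in np.arange(-.06,.36,.01):
        q=t[m&(abs(s-c)<.005)]
        if len(q)>5: L.append((c,q.min(),q.max()))
    L=np.array(L); f=np.polyfit(L[:,0],(L[:,1]+L[:,2])/2,1); w=np.median(L[:,2]-L[:,1])
    u=u+f[0]*n;u/=np.linalg.norm(u)
n=np.array([-u[1],u[0]])
print("yaw deg",np.degrees(np.arctan2(u[1],u[0])),"offset",f[1],"w",w)
R=P[...,:2]-k
h=cv2.cvtColor(a["p"],cv2.COLOR_RGB2HSV)
vv,uu=np.mgrid[:384,:512]
m=(abs(uu-198.3)<14)&(abs(vv-160.7)<14)&(P[...,2]>.067)&(h[...,1]<60)&(h[...,2]>150)
q=P[m];c=q.mean(0);print("lid",c,len(q),"along",(c[:2]-k)@u,"lat",(c[:2]-k)@n, cv2.minEnclosingCircle((q[:,:2]*1000).astype(np.float32)))
m=(P[...,2]>.066)&(P[...,2]<.082)&(abs(R@n)<.05)&(R@u>.04)&(R@u<.1)
s=(R@u)[m];t=(R@n)[m];print("plate along",np.percentile(s,[2,50,98]),"lat",np.percentile(t,[2,98]))
E
```

```text
top knob top n 100 mean [0.4642 0.1975 0.117 ] rect ((464.4217529296875, 197.9024658203125), (11.381705284118652, 48.55367660522461), 79.77912902832031)
top lid n 579 ((651.9013671875, 179.41021728515625), 131.57537841796875) [0.6688 0.1756 0.0733]
top yellow 38 [0.63  0.152 0.032] [0.657 0.184 0.049]
yaw deg -6.363590053618479 offset 0.0005944126866518775 w 0.08952458626718521
lid [0.65332938 0.17423532 0.077103  ] 231 along 0.19029992905419485 lat -0.0026889017190888966 ((569.9324951171875, 105.6663589477539), 131.1019744873047)
plate along [0.05995007 0.06474096 0.06960529] lat [-0.03118074  0.03296177]
```

```bash
python3 - <<'E'
from h import *
for n in("top","side"):
    a=np.load(n+"0.npz");P=cloud(n,a["d"])
    m=(a["d"]>0)&(P[...,2]>.15)&(P[...,0]>.1)&(P[...,0]<.6)&(P[...,1]>.1)&(P[...,1]<.8)
    q=P[m]; print(n,len(q))
    g=np.round(q/.04).astype(int);U,c=np.unique(g,axis=0,return_counts=True)
    for r,k in zip(U*.04,c):
        if k>3: print(r.round(2),k)
E
```

```text
top 727
[0.12 0.52 0.16] 25
[0.12 0.56 0.16] 94
[0.16 0.52 0.16] 106
[0.16 0.56 0.16] 326
[0.2  0.52 0.16] 37
[0.2  0.56 0.16] 135
[0.2  0.6  0.16] 4
side 2495
[0.12 0.52 0.16] 33
[0.12 0.56 0.16] 135
[0.12 0.6  0.16] 98
[0.12 0.64 0.16] 90
[0.12 0.68 0.16] 85
[0.12 0.72 0.16] 78
[0.12 0.76 0.16] 70
[0.16 0.52 0.16] 65
[0.16 0.56 0.16] 99
[0.16 0.6  0.16] 100
[0.16 0.64 0.16] 86
[0.16 0.68 0.16] 85
[0.16 0.72 0.16] 71
[0.16 0.76 0.16] 70
[0.2  0.52 0.16] 22
[0.2  0.56 0.16] 48
[0.2  0.6  0.16] 52
[0.2  0.64 0.16] 59
[0.2  0.68 0.16] 61
[0.2  0.72 0.16] 66
[0.2  0.76 0.16] 55
[0.24 0.52 0.28] 57
[0.24 0.52 0.32] 28
[0.24 0.56 0.24] 54
[0.24 0.56 0.28] 117
[0.24 0.64 0.28] 6
[0.28 0.64 0.16] 49
[0.28 0.64 0.2 ] 64
[0.28 0.64 0.24] 116
[0.28 0.64 0.28] 43
[0.28 0.68 0.16] 38
[0.28 0.68 0.2 ] 49
[0.28 0.68 0.24] 14
[0.28 0.72 0.2 ] 6
[0.28 0.72 0.24] 19
[0.32 0.68 0.16] 44
[0.32 0.68 0.2 ] 27
[0.36 0.68 0.16] 10
[0.36 0.68 0.2 ] 32
[0.36 0.68 0.24] 53
[0.6 0.6 0.2] 7
[0.6  0.64 0.2 ] 15
[0.6  0.64 0.24] 34
[0.6  0.72 0.16] 37
[0.6  0.72 0.2 ] 32
```

move_arm(motion=[[[-0.5,0.22,0],[0,0,0]],[[-0.73,0.32,0],[0,0,0]],[[-0.73,0.32,0],[0,0,0]],[[-0.5,0.6,0],[0,0,0]],[[-0.4,0.7,0],[0,0,0]],[[-0.4,0.7,0],[0,0,0]],[[-0.4,0.7,0],[0,0,0]],[[-0.4,0.7,0],[0,0,0]],[[-0.4,0.7,0],[0,0,0]],[[-0.4,0.7,0],[0,0,0]]], fingers=1)

```text
clock: 1.1
ee_pos: [0.4226, 0.2586, 0.2482]
tcp_rot: [-3.141, 0.0, 1.16]
force: [0.9, 0.1, -0.4]
width: 0.998
```

move_arm(motion=[[[0,0,0],[0,0,-0.66]],[[0,0,0],[0,0,-0.67]],[[0,0,0],[0,0,-0.67]],[[0,0,0],[0,0,-0.66]],[[0,0,0],[0,0,0]],[[0,0,0],[0,0,0]]])

```text
clock: 1.7
ee_pos: [0.4219, 0.2601, 0.2482]
tcp_rot: [-3.141, 0.0, 1.39]
force: [0.2, -0.1, 0.3]
width: 1.002
```

```bash
cat >> h.py <<'E'
from scipy.spatial.transform import Rotation as Ro
def togo(x,y,z):
    s=read_state();R=Ro.from_euler("xyz",s["tcp_rot"]).as_matrix()
    print("clock",s["clock"],"pos",s["ee_pos"].round(4),"rot",s["tcp_rot"].round(3),"togo/50mm",(R.T@(np.array([x,y,z])-s["ee_pos"])/.05).round(3),"F",s["force"].round(1),"w",s["width"])
E
python3 -c "
from h import *
togo(.4645,.198,.18)"
```

```text
clock 1.7 pos [0.4219 0.2601 0.2482] rot [-3.141  0.     1.39 ] togo/50mm [-1.069  1.062  1.364] F [ 0.2 -0.1  0.3] w 1.0020533689272073
```

move_arm(motion=[[[-0.36,0.35,0.3],[0,0,0]],[[-0.36,0.36,0.36],[0,0,0]],[[-0.35,0.35,0.35],[0,0,0]],[[0,0,0.35],[0,0,0]],[[0,0,0],[0,0,0]],[[0,0,0],[0,0,0]]])

```text
clock: 2.3
ee_pos: [0.4643, 0.1982, 0.1804]
tcp_rot: [-3.141, 0.0, 1.391]
force: [-0.1, 0.2, 0.3]
width: 1.001
```

```bash
python3 -c "
from h import *
togo(.4645,.198,.107)
p,d=camera('side');cv2.imwrite('pics/s1.png',cv2.resize(p[60:220,100:300,::-1],None,fx=3,fy=3))"
```

```text
clock 2.3 pos [0.4643 0.1982 0.1804] rot [-3.141  0.     1.391] togo/50mm [-0.002  0.005  1.469] F [-0.1  0.2  0.3] w 1.000991918104636
```

View pics/s1.png

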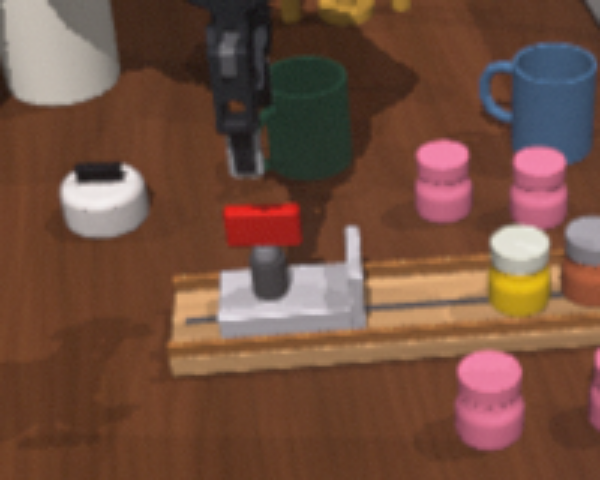

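The open fingers stand above the red bar (crop 262,225), and the jars are undisturbed. Next I lower the gripper and close it.

move_arm(motion=[[[0,0,0.3],[0,0,0]],[[0,0,0.4],[0,0,0]],[[0,0,0.4],[0,0,0]],[[0,0,0.3],[0,0,0]],[[0,0,0.07],[0,0,0]],[[0,0,0],[0,0,0]]])

```text
clock: 2.95
ee_pos: [0.4647, 0.1985, 0.1073]
tcp_rot: [3.141, -0.0, 1.393]
force: [0.6, 0.1, -0.1]
width: 0.998
```

move_arm(motion=[[[0,0,0],[0,0,0]],[[0,0,0],[0,0,0]],[[0,0,0],[0,0,0]],[[0,0,0],[0,0,0]],[[0,0,0],[0,0,0]],[[0,0,0],[0,0,0]],[[0,0,0],[0,0,0]],[[0,0,0],[0,0,0]],[[0,0,0],[0,0,0]],[[0,0,0],[0,0,0]]], fingers=-1, newtons=30)

```text
clock: 3.95
ee_pos: [0.4662, 0.1996, 0.1074]
tcp_rot: [3.139, -0.003, 1.392]
force: [1.9, 15.8, 1.4]
width: 0.158
```

```bash
python3 -c "
from h import *
s=read_state();x=s['ee_pos'];u=np.array([np.cos(-.111),np.sin(-.111),0])
t=x+.085*u;togo(*t);print(s['moment'])
p,d=camera('side');cv2.imwrite('pics/s2.png',cv2.resize(p[60:220,100:300,::-1],None,fx=3,fy=3));report('side',p,d)"
```

```text
clock 3.95 pos [0.4662 0.1996 0.1074] rot [ 3.139e+00 -3.000e-03  1.392e+00] togo/50mm [0.116 1.696 0.005] F [ 1.9 15.8  1.4] w 0.15759795399546628
[ 2.37212409 -0.22601433 -0.06584217]
side knob top n 51 mean [0.4683 0.1957 0.1159] rect ((464.9343566894531, 197.2660369873047), (12.644073486328125, 52.66673278808594), 80.97775268554688)
side lid n 222 ((598.2237548828125, 181.73509216308594), 78.61263275146484) [0.6269 0.1786 0.0733]
side yellow 240 [0.63  0.15  0.022] [0.675 0.18  0.056]
```

View pics/s2.png

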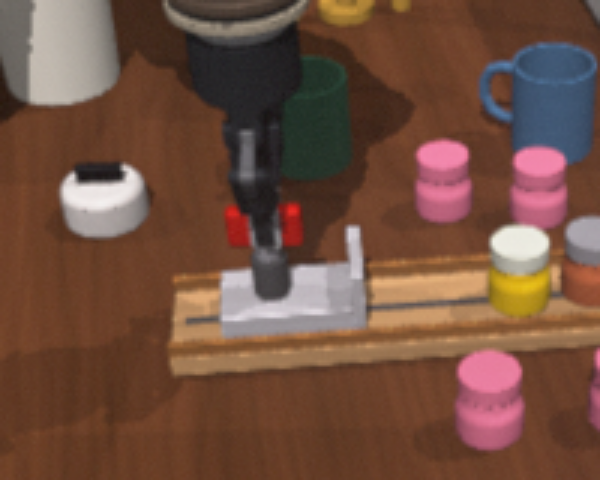

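The bar is gripped. A 16 N sideways preload shows a 1 mm offset, so I relieve that and then slide along the rack.

move_arm(motion=[[[0.025,0.0,0],[0,0,0]],[[0.004,0.06,0],[0,0,0]],[[0.01,0.14,0],[0,0,0]],[[0.01,0.16,0],[0,0,0]],[[0.012,0.16,0],[0,0,0]],[[0.01,0.16,0],[0,0,0]],[[0.012,0.16,0],[0,0,0]],[[0.01,0.16,0],[0,0,0]],[[0.01,0.14,0],[0,0,0]],[[0.004,0.06,0],[0,0,0]]])

```text
clock: 5.0
ee_pos: [0.5257, 0.1932, 0.1073]
tcp_rot: [3.14, -0.001, 1.392]
force: [-1.1, 7.8, 8.9]
width: 0.159
```

```bash
cat >> h.py <<'E'
def gap(tag):
    s=read_state();u=np.array([np.cos(-.111),np.sin(-.111)]);n=np.array([-u[1],u[0]])
    r=np.array([.6533,.1742])-s["ee_pos"][:2]
    print(tag,s["clock"],"pos",s["ee_pos"].round(4),"remaining to contact mm",(r@u-.095)*1000,"lat",r@n*1000,"F along",s["force"][:2]@u,"Flat",s["force"][:2]@n,"Fz",s["force"][2],"Mz",s["moment"][2],"w",s["width"])
E
python3 -c "
from h import *
gap('')"
```

```text
5.0 pos [0.5257 0.1932 0.1073] remaining to contact mm 33.93929601565654 lat -4.792941298115764 F along -1.9632591124168772 Flat 7.670041295297981 Fz 8.873630630665046 Mz -0.03320352190808695 w 0.1591281066549288
```

move_arm(motion=[[[0.014,0.06,0],[0,0,0]],[[0.008,0.1,0],[0,0,0]],[[0.008,0.1,0],[0,0,0]],[[0.006,0.1,0],[0,0,0]],[[0.006,0.08,0],[0,0,0]],[[0.004,0.06,0],[0,0,0]],[[0,0.04,0],[0,0,0]],[[0,0,0],[0,0,0]]])

```text
clock: 5.8
ee_pos: [0.5523, 0.1904, 0.1073]
tcp_rot: [3.14, -0.001, 1.392]
force: [0.3, 2.2, 6.7]
width: 0.159
```

```bash
python3 -c "
from h import *
gap('')
p,d=camera('side');cv2.imwrite('pics/s3.png',cv2.resize(p[60:220,150:350,::-1],None,fx=3,fy=3))"
```

```text
5.8 pos [0.5523 0.1904 0.1073] remaining to contact mm 7.162327836832322 lat -4.906252760954051 F along 0.00750682075581069 Flat 2.2293592416832806 Fz 6.69773532118383 Mz -0.11127416822493037 w 0.15873504368963548
```

View pics/s3.png

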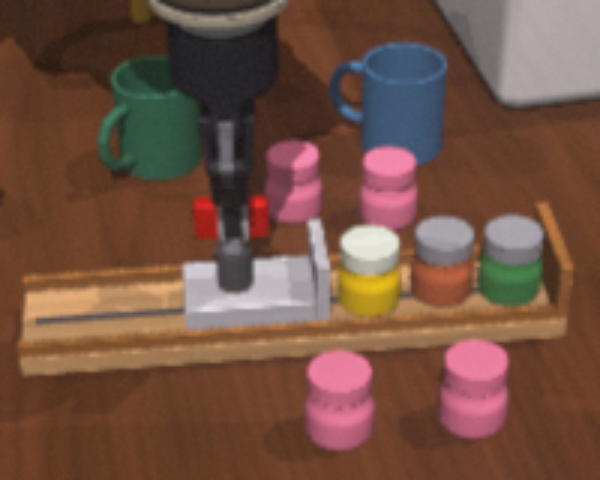

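The plate is about 7 mm from the yellow jar, and small gaps remain between the jars. I creep forward until the row is tight.

move_arm(motion=[[[0.003,0.04,0],[0,0,0]],[[0.003,0.04,0],[0,0,0]],[[0.003,0.04,0],[0,0,0]],[[0.003,0.03,0],[0,0,0]],[[0.002,0.03,0],[0,0,0]],[[0,0,0],[0,0,0]]])

```text
clock: 6.45
ee_pos: [0.561, 0.1894, 0.1073]
tcp_rot: [3.141, -0.001, 1.392]
force: [-0.6, 1.7, 7.9]
width: 0.159
```

```bash
python3 -c "
from h import *
gap('')"
```

```text
6.45 pos [0.561  0.1894 0.1073] remaining to contact mm -1.6198931020248997 lat -4.9179753789760605 F along -0.7694976371106643 Flat 1.612251658689882 Fz 7.8744211540765185 Mz -0.024791125207854293 w 0.15858095266826974
```

move_arm(motion=[[[0.002,0.02,0],[0,0,0]],[[0.001,0.02,0],[0,0,0]],[[0.002,0.02,0],[0,0,0]],[[0,0,0],[0,0,0]]])

```text
clock: 6.85
ee_pos: [0.5637, 0.1892, 0.1073]
tcp_rot: [3.141, -0.0, 1.392]
force: [-3.4, 2.3, 9.6]
width: 0.16
```

```bash
python3 -c "
from h import *
gap('')
p,d=camera('side');cv2.imwrite('pics/s4.png',cv2.resize(p[100:200,180:360,::-1],None,fx=4,fy=4,interpolation=2))"
```

```text
6.85 pos [0.5637 0.1892 0.1073] remaining to contact mm -4.269232294330489 lat -4.933417412234328 F along -3.6766339053267365 Flat 1.9214106283827252 Fz 9.56020149788363 Mz -0.05907902902698203 w 0.15960475614879807
```

View pics/s4.png

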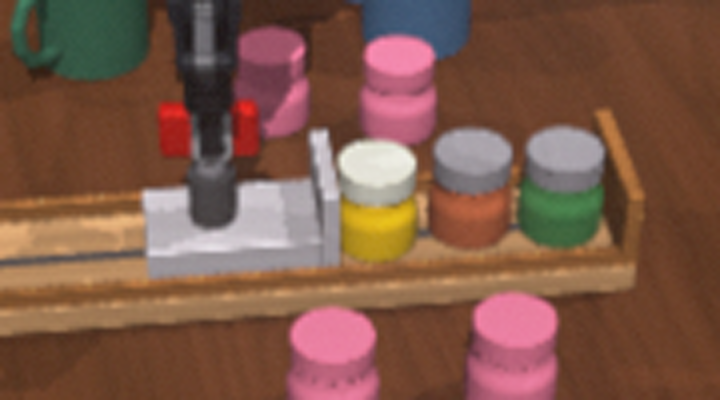

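The plate now touches the yellow jar, and there are small gaps further along the row. I keep creeping until the force rises.

move_arm(motion=[[[0.001,0.02,0],[0,0,0]],[[0.002,0.02,0],[0,0,0]],[[0.001,0.02,0],[0,0,0]],[[0,0,0],[0,0,0]]])

```text
clock: 7.3
ee_pos: [0.5666, 0.1888, 0.1073]
tcp_rot: [3.141, -0.0, 1.392]
force: [-2.2, 2.1, 9.3]
width: 0.157
```

move_arm(motion=[[[0.001,0.02,0],[0,0,0]],[[0.002,0.02,0],[0,0,0]],[[0,0,0],[0,0,0]]])

```text
clock: 7.6
ee_pos: [0.5686, 0.1886, 0.1073]
tcp_rot: [3.141, -0.0, 1.392]
force: [-2.7, 1.8, 10.2]
width: 0.158
```

move_arm(motion=[[[0.001,0.02,0],[0,0,0]],[[0.002,0.02,0],[0,0,0]],[[0.001,0.02,0],[0,0,0]],[[0,0,0],[0,0,0]]])

```text
clock: 8.0
ee_pos: [0.5714, 0.1883, 0.1073]
tcp_rot: [-3.141, -0.0, 1.392]
force: [-3.2, 2.6, 10.3]
width: 0.157
```

```bash
python3 -c "
from h import *
gap('')
p,d=camera('side');cv2.imwrite('pics/s5.png',cv2.resize(p[100:200,180:360,::-1],None,fx=4,fy=4,interpolation=2))"
```

```text
8.0 pos [0.5714 0.1883 0.1073] remaining to contact mm -12.073973297247187 lat -4.939821149734941 F along -3.5062540990621156 Flat 2.254325293772041 Fz 10.277584647255614 Mz -0.0809000361135563 w 0.15659224679914155
```

View pics/s5.png

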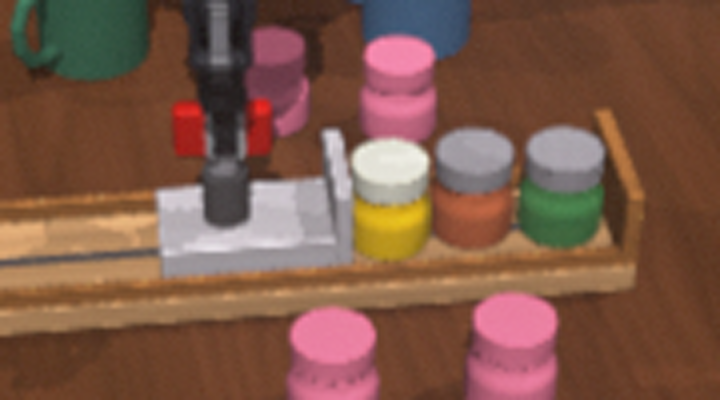

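The yellow jar is upright and just reaching the terracotta one. About 5 mm remain before the green jar, and a little before the wall.

move_arm(motion=[[[0.001,0.02,0],[0,0,0]],[[0.002,0.02,0],[0,0,0]],[[0.001,0.02,0],[0,0,0]],[[0.001,0.02,0],[0,0,0]],[[0,0,0],[0,0,0]]])

```text
clock: 8.55
ee_pos: [0.5752, 0.1878, 0.1073]
tcp_rot: [-3.141, -0.0, 1.392]
force: [-4.7, 2.5, 12.1]
width: 0.161
```

move_arm(motion=[[[0.001,0.02,0],[0,0,0]],[[0.002,0.02,0],[0,0,0]],[[0,0,0],[0,0,0]]])

```text
clock: 8.85
ee_pos: [0.5771, 0.1876, 0.1073]
tcp_rot: [-3.141, -0.0, 1.392]
force: [-5.5, 3.2, 11.2]
width: 0.159
```

move_arm(motion=[[[0.001,0.02,0],[0,0,0]],[[0.002,0.02,0],[0,0,0]],[[0,0,0],[0,0,0]]])

```text
clock: 9.15
ee_pos: [0.5779, 0.1876, 0.1072]
tcp_rot: [-3.139, 0.0, 1.392]
force: [-13.0, 6.4, 17.2]
width: 0.16
```

The force jumped to 13 N, so the row is tight against the end wall with the clamp still free. I ease off slightly and start turning clockwise.

move_arm(motion=[[[0,-0.008,0],[0,0,0]],[[0,0,0],[0,0,0.4]],[[0,0,0],[0,0,0.8]],[[0,0,0],[0,0,0.8]],[[0,0,0],[0,0,0.8]],[[0,0,0],[0,0,0.8]],[[0,0,0],[0,0,0.4]],[[0,0,0],[0,0,0]]])

```text
clock: 9.95
ee_pos: [0.5776, 0.1872, 0.1072]
tcp_rot: [-3.14, 0.002, 1.042]
force: [-10.9, 0.4, 16.8]
width: 0.154
```

```bash
python3 -c "
from h import *
gap('')
togo(.5775,.1878,.1073);print(read_state()['moment'])"
```

```text
9.95 pos [0.5776 0.1872 0.1072] remaining to contact mm -18.325025485551123 lat -4.529640161418472 F along -10.931018265800551 Flat -0.7681284413291606 Fz 16.84104354447318 Mz -0.06729637724039335 w 0.15382398358928875
clock 9.95 pos [0.5776 0.1872 0.1072] rot [-3.140e+00  2.000e-03  1.042e+00] togo/50mm [ 0.009 -0.008 -0.001] F [-10.9   0.4  16.8] w 0.15382398358928875
[ 0.06251524  1.83862619 -0.06729638]
```

move_arm(motion=[[[0,0,0],[0,0,0.4]],[[0,0,0],[0,0,0.8]],[[0,0,0],[0,0,0.8]],[[0,0,0],[0,0,0.8]],[[0,0,0],[0,0,0.8]],[[0,0,0],[0,0,0.8]],[[0,0,0],[0,0,0.8]],[[0,0,0],[0,0,0.8]],[[0,0,0],[0,0,0]]])

```text
clock: 10.85
ee_pos: [0.5771, 0.1868, 0.1072]
tcp_rot: [-3.141, 0.004, 0.517]
force: [-12.8, -2.1, 20.3]
width: 0.16
```

move_arm(motion=[[[0,0,0],[0,0,0.6]],[[0,0,0],[0,0,0.8]],[[0,0,0],[0,0,0.8]],[[0,0,0],[0,0,0.6]],[[0,0,0],[0,0,0.6]],[[0,0,0],[0,0,0]]])

```text
clock: 11.45
ee_pos: [0.5767, 0.1867, 0.1072]
tcp_rot: [3.141, 0.004, 0.221]
force: [-16.3, -3.2, 22.8]
width: 0.157
```

```bash
python3 -c "
from h import *
gap('')
s=read_state();print(s['tcp_rot'],s['moment'],'knob est',.111*-1-(s['tcp_rot'][2]-np.pi/2))"
```

```text
11.45 pos [0.5767 0.1867 0.1072] remaining to contact mm -17.48280711812475 lat -3.8894582934550006 F along -15.819188967001574 Flat -5.005719871348197 Fz 22.79299582478171 Mz -0.024547806537647016 w 0.15682284673533345
[3.14146209 0.0044819  0.22070547] [-0.65338728  2.68121819 -0.02454781] knob est 1.2390908611250375
```

move_arm(motion=[[[0,0,0],[0,0,0.5]],[[0,0,0],[0,0,0.5]],[[0,0,0],[0,0,0.5]],[[0,0,0],[0,0,0.4]],[[0,0,0],[0,0,0.3]],[[0,0,0],[0,0,0]]])

```text
clock: 12.05
ee_pos: [0.5766, 0.1867, 0.1072]
tcp_rot: [3.14, 0.005, 0.031]
force: [-16.4, -2.5, 22.6]
width: 0.154
```

```bash
python3 -c "
from h import *
gap('')
s=read_state();print(s['tcp_rot'],s['moment'],'knob est',.111*-1-(s['tcp_rot'][2]-np.pi/2))
p,d=camera('side');cv2.imwrite('pics/s6.png',cv2.resize(p[90:200,180:360,::-1],None,fx=4,fy=4,interpolation=2))"
```

```text
12.05 pos [0.5766 0.1867 0.1072] remaining to contact mm -17.360386627114394 lat -3.937635945214419 F along -15.992669425543406 Flat -4.257238847971841 Fz 22.571433966265555 Mz 0.8452549335088786 w 0.1542208584370492
[3.14044017 0.00451379 0.03062086] [-0.37375774  2.81458512  0.84525493] knob est 1.4291754681320556
```

View pics/s6.png

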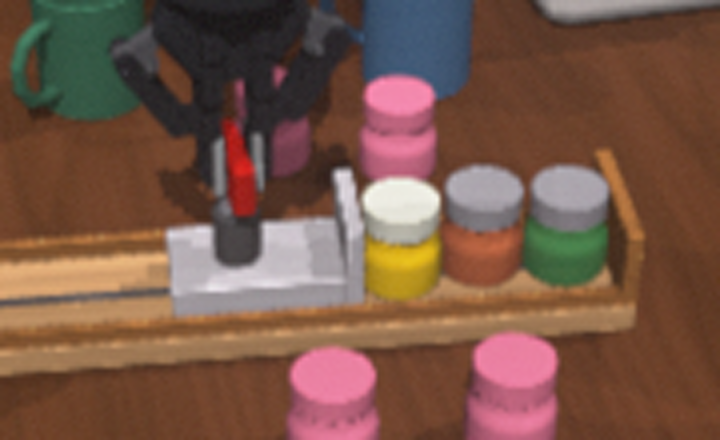

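The bar stands across the rack, and the moment jumped to 0.85 N m, which is the end stop. The row is tight and upright. I relieve the push, open and lift.

move_arm(motion=[[[-0.02,0,0],[0,0,0]],[[0,0,0],[0,0,0]]])

```text
clock: 12.3
ee_pos: [0.5765, 0.1867, 0.1073]
tcp_rot: [3.141, 0.003, 0.032]
force: [-11.0, -3.3, 19.1]
width: 0.158
```

move_arm(motion=[[[0,0,0],[0,0,0]],[[0,0,0],[0,0,0]],[[0,0,0],[0,0,0]],[[0,0,0],[0,0,0]],[[0,0,0],[0,0,0]],[[0,0,0],[0,0,0]],[[0,0,0],[0,0,0]],[[0,0,0],[0,0,0]]], fingers=1)

```text
clock: 13.1
ee_pos: [0.5781, 0.1872, 0.1068]
tcp_rot: [3.142, 0.0, 0.031]
force: [-0.1, 0.2, -0.4]
width: 1.004
```

move_arm(motion=[[[0,0,-0.2],[0,0,0]],[[0,0,-0.4],[0,0,0]],[[0,0,-0.5],[0,0,0]],[[0,0,-0.5],[0,0,0]],[[0,0,-0.5],[0,0,0]],[[-0.5,0,-0.3],[0,0,0]],[[-0.7,0,0],[0,0,0]],[[-0.5,0,0],[0,0,0]],[[0,0,0],[0,0,0]],[[0,0,0],[0,0,0]]])

```text
clock: 14.1
ee_pos: [0.4934, 0.1848, 0.2278]
tcp_rot: [-3.141, -0.001, 0.031]
force: [-0.1, -0.4, -0.6]
width: 0.998
```

```bash
python3 -c "
from h import *
togo(.5,.18,.2)
for n in('side','top'):
    p,d=camera(n);report(n,p,d)
    if n=='side':cv2.imwrite('pics/s7.png',cv2.resize(p[90:290,180:460,::-1],None,fx=2.5,fy=2.5,interpolation=2))"
```

```text
clock 14.1 pos [0.4934 0.1848 0.2278] rot [-3.141e+00 -1.000e-03  3.100e-02] togo/50mm [0.128 0.1   0.555] F [-0.1 -0.4 -0.6] w 0.997583934627882
side knob top n 81 mean [0.5753 0.1843 0.1162] rect ((575.1693725585938, 185.95809936523438), (10.956429481506348, 56.95820236206055), 3.2883729934692383)
side lid n 224 ((654.2540283203125, 177.1324005126953), 37.42598342895508) [0.6634 0.1751 0.0732]
side yellow 214 [0.649 0.148 0.022] [0.692 0.17  0.056]
top knob top n 75 mean [0.5755 0.1807 0.1167] rect ((575.1612548828125, 180.51451110839844), (9.983190536499023, 41.692909240722656), 2.5880870819091797)
top lid n 680 ((710.0260009765625, 171.74932861328125), 78.0661392211914) [0.7068 0.1725 0.0732]
top yellow 19 [0.652 0.15  0.036] [0.674 0.16  0.048]
```

View pics/s7.png

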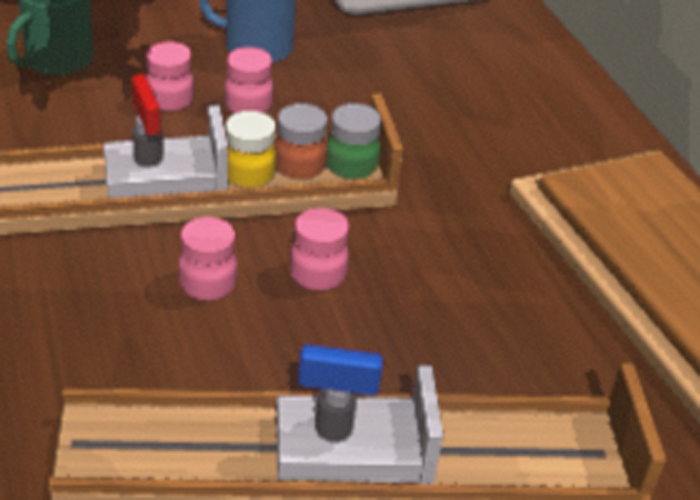

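The bar lies about 81° (1.4 rad) clockwise from the rack axis. The plate touches the upright yellow jar, the blue stop looks unmoved, and the gripper is clear.

```bash
python3 -c "
from cell import *
print(sign_off())"
```

```text
the job is handed in; nothing more can be done
None
```

The red-knobbed stop is clamped against the yellow jar, and I handed the job in at about 14 s of the 38 s allowed.

- **Slide:** I gripped the red knob and slid the stop about 11 cm along the rack with the clamp still free (about 0.07 rad). The push force jumped to about 13 N once the three jars were tight against the end wall.
- **Clamp:** I then turned the knob clockwise until the torque jumped to about 0.85 N m at its end stop, released it and backed the gripper away.
- **Last checks:** The cameras put the knob at about 1.4 rad (81° from the rack axis). In the last picture the plate touches the upright yellow jar and the blue stop looks unmoved, though I judged both by eye. The force on the tool after release was about zero.
- **Disagreements:** My first estimate put contact about 18 mm short of where the stop ended, because of slack between the jars. The top camera's last fix of the knob's centre was about 5 mm off the side camera's across the rack, probably because part of the bar was hidden.

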